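Hold the two-key interlock reset of a mini centrifuge

TASK

The mini centrifuge's interlock has tripped and its two indicator windows show red. Using only your fingertips, push the clear guard by its yellow tab all the way back, then press the two green keys fully down at the same time, one fingertip on each, so that both windows turn green, and finish while still holding both keys down. Do not press the red stop key, and do not grasp, lift or shift any of the loose things standing around.

Things in the scene. Friction and masses are not known exactly. Their poses are not given: they have to be found in the camera images.
- centrifuge: white mini centrifuge, fixed. Flat control panel in front (140x240 mm, deck 50 mm above the worktop, from x = -60 to +80 mm), round base behind (176 mm across, amber hood 145 mm tall, centre at x = 160 mm). Origin on the worktop below the midpoint of the two green keys; own +x points back to the hood, +y left along the row of keys, z up
- key_left_top (a point): centre of the top of the left green key, round, 26 mm across, in a black collar 42 mm across; top 70 mm above the worktop when up, at centrifuge x = 0, y = +28 mm (the two keys are 56 mm apart, centre to centre). The point moves down with the key
- key_right_top (a point): centre of the top of the right green key, the same, at centrifuge x = 0, y = -28 mm
- key_left (a joint): how far the left green key is pressed: 0 up, 0.008 m fully down; springs back up when let go. Takes about 1.2 N to start moving and 4 N to bottom out
- key_right (a joint): how far the right green key is pressed, the same
- guard_tab (a point): middle of the upper edge of the guard's yellow tab, near face. Guard: clear plate over the green keys, 56 mm deep, 138 mm wide, underside 77, top 81 mm above the worktop, on rails at y = +-65 mm (6 mm thick, tops at 72 mm). Tab: upright strip on its front edge, 110 mm wide, 6 thick, from 77 to 106 mm height; near face at centrifuge x = -28 mm shut, +32 mm open. Push it along +x
- guard (a joint): how far the guard is slid back: 0 shut, 0.060 m fully open (may start up to 0.010); 1.5 N of friction, stays where it is left
- window_left (a point): centre of the left key's indicator window, on the left of the panel (centrifuge x = 0, y = +103 mm), 20x17 mm under a clear pane in a black frame 75x46 mm, top 60 mm above the worktop; red while its key is up, green when its key is fully down
- window_right (a point): centre of the right key's indicator window, the same, in the same frame beside it (centrifuge x = 0, y = +82 mm)
- stop_key_top (a point): centre of the top of the red stop key in a yellow collar (40 mm across) at the right of the panel, centrifuge x = -15 mm, y = -94 mm; top 68 mm above the worktop; not to be pressed
- stop_key (a joint): how far the red stop key is pressed: 0 up, 0.006 m down; must stay up
- vial_red: small glass sample vial with a red cap, 21 mm across, 50 mm tall, standing loose on the centrifuge's panel, behind the indicator windows; origin at the centre of its underside
- vial_blue: small glass sample vial with a blue cap, 21 mm across, 50 mm tall, loose on the worktop to the left; origin at the centre of its underside
- dropper: brown dropper bottle, 33 mm across, 94 mm tall, loose on the worktop to the right; origin at the centre of its underside
- timer: flat white lab timer with three small coloured buttons, 62x62x18 mm, lying loose on the worktop to the right; origin at the centre of its underside
- tape_roll: roll of blue tape, 66 mm across, 18 mm tall, lying loose on the worktop to the left; origin at the centre of its underside
- marker: marker pen with a black cap, 131 mm long along its own y, 14 mm thick, lying loose on the worktop to the left; origin at the centre of its underside

How it is judged:
By the outcome, as a careful person would: the job done as asked, in the order asked, and still so for the second after the job is handed in, while the arm keeps its last pose, push and grip.
It also fails if it takes over 35 s, if anything falls off the work surface, if the arm or the gripper's body presses on something with over 40 N, if the wrist force passes 120 N, or if a joint passes its speed limit or range.

ROBOT

A 7-joint arm with a two-finger parallel gripper is mounted at the origin on a cart in front of the work surface, level with it; the furniture and walls round the work are solid. World frame = base frame: x ahead of the robot, y to its left, z up, the work surface at z = 0. Lengths are in m, angles in rad, forces in N, time in s.
With the tool pointing down it reaches from about 0.4 to 0.85 m from the base axis. Payload 10.4 kg.
Tool frame: the origin (TCP) lies between the finger pads; the fingertips stand ahead of it and the grasp point (between the pads) lies 5 mm behind it (manip.tip_extent is the z of the fingertips in the tool frame, in m); z points along the fingers, y is the line along which they close (so a half turn about z gives the same grasp; the last joint's range is limited). The gripper opens to 85 mm and grips with 20 to 120 N. Pads are 22 mm wide; open, the fingers measure 114 mm over their backs; the gripper's body (76 mm by 85 mm) begins 54 mm behind the grasp point. The pads swing forward as they close: fully open they stand 13 mm farther back than shut.
Start: joints at [1.298, 0.332, -0.065, 1.46, 0.022, 1.35, -0.088], TCP at [0.155, -0.606, 0.245] pointing down, gripper open.
Joint ranges: [-2.6, 2.6], [-0.5, 2.12], [-1.47, 1.34], [0.16, 2.42], [-1.27, 4.41], [0.06, 2.06], [-2.6, 2.6]. Speed limits (rad/s): [2.22, 2.22, 2.79, 2.79, 3.14, 3.14, 3.14].

INTERFACE

Orientations are given as a unit quaternion [x, y, z, w].
In Python, from workcell import status, viewer, manip gives the robot as it stands.
- The arm moves only by the tool play_rows, never from a script. Its argument "plan" is one flat list of numbers, 7 for each row, row after row: the turn, a rotation vector about the tool's x, y, z in degrees, then the shift along the tool's x, y, z in m, then the opening, from 0 (shut) to 1 (fully open). In form: [ax, ay, az, dx, dy, dz, grip, ax, ay, az, dx, dy, dz, grip, ...]. A call has 1 to 20 rows; each row is the pose to reach, as a shift and turn from the pose commanded when the call began, along the tool's axes at that moment; what a row does not reach only later rows make up. A row lasts 1/8 s, in which the tool goes at most 62.5 mm and 10.7 degrees, less where a joint would pass 70% of its speed; a pose out of reach is approached as far as the arm can. A call with a gripper value outside its range is refused whole. The fingers move at their own pace and stop on an object; "squeeze" is the grip in N (left out, the last holds). Time passes only in rows, so rows that repeat a pose let the fingers close. It gives the time, the measured TCP pose, the force, the opening and the grip force at its end, in the units of the state.
- status.get_obs(): the state, without advancing time (a new reading comes with each control period).
- viewer.camera(name): name is "scene" or "top" or "wrist"; returns the picture (400x640x3 uint8, red, green, blue); there is no depth.
- viewer.camera_model(name): a dict with "fx", "fy", "cx", "cy" (pixels), "R" (3x3) and "t" (3): a world point X has camera coordinates R X + t. Camera axes: x right, y down, z forward; pixel columns grow to the right and rows downward; lengths in m; the calibration is good to about 2 mm. A picture is of the moment at which its call begins: read the wrist's pose just before it. camera_model takes no time and is no camera call; for the wrist camera it gives the pose at the moment of the call.
- manip.hand_in(): hands the job in; it is judged then, once.
The state is a dict: "clock": time; "joint_pos": joint angles; "joint_velocities": joint speeds; "tau": joint torques, N m; "position": TCP position; "ee_rot": TCP orientation; "ft_force": force on the tool from outside, world axes, zero at the start; "torque": the same for the moment, N m; "grip_width": opening from 0.0 (shut) to 1.0 (fully open); "grasp_force": force on a finger pad.
Only numpy, scipy, OpenCV 4.12 (cv2) and the standard library are available. Lean on these libraries where they do the work, as an engineer would, in place of code of your own. Each camera call takes 0.05 s, during which the arm holds its last target. There are 200 camera calls.

## Working session

There is one attempt and no reset: what is moved stays moved. The work goes in short steps, Python scripts to look and compute and a tool call to move; the robot and the scene stay as the last step left them, time stands still between calls to the robot, and variables do not carry over. Pictures are saved under pics/ and viewed, at most 10 in all, crops included, and the job is handed in when it is done.

Besides the shell and the picture viewer there is one more tool, called after "Emit:" by a JSON object that holds its "fn" and its "kwargs", one argument or row to a line. play_rows: Moves the arm, as the interface text tells. Its arguments: {"type":"object","properties":{"plan":{"type":"array","items":{"type":"number"}},"squeeze":{"type":"number"}},"required":["plan"]}

```bash
mkdir -p pics; python3 - <<'E'
from workcell import status, viewer, manip
import cv2
o=status.get_obs();print(o['clock'],o['position'],o['ee_rot'],o['grip_width'],manip.tip_extent)
for n in("scene","top"):
    cv2.imwrite(f"pics/{n}0.png",viewer.camera(n)[:,:,::-1]);m=viewer.camera_model(n);print(m)
E
```

```text
0.0 [ 0.15439565 -0.60526919  0.2445221 ] [ 9.92209790e-01  1.24576293e-01 -1.13749715e-04 -6.83309898e-04] 1.0040813031551479 0.014
{'fx': 365.605610710417, 'fy': 365.605610710417, 'cx': 318.1941819006369, 'cy': 203.97700009220813, 'R': array([[-0.82728231, -0.56137906, -0.02139003],
       [-0.2526313 ,  0.40576109, -0.87837086],
       [ 0.50177825, -0.72125688, -0.47750089]]), 't': array([0.45587602, 0.16458501, 0.96668253])}
{'fx': 432.7229199580574, 'fy': 432.7229199580574, 'cx': 323.9157782788471, 'cy': 205.00421944248737, 'R': array([[-8.25001069e-04, -9.99995460e-01,  2.89809539e-03],
       [-9.98519300e-01,  6.66142003e-04, -5.43945213e-02],
       [ 5.43923438e-02, -2.93867972e-03, -9.98515316e-01]]), 't': array([0.09381565, 0.5102894 , 1.26465178])}
```

View pics/top0.png

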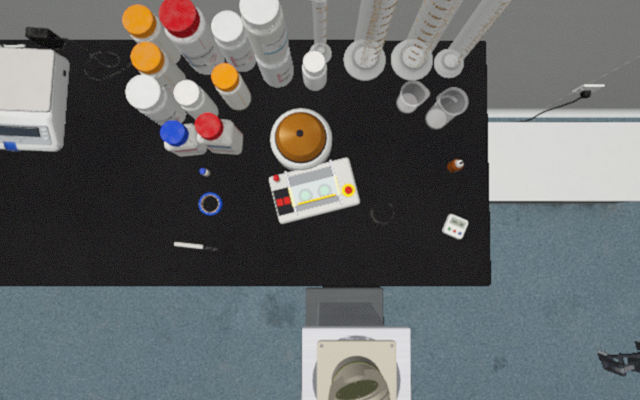

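View pics/scene0.png

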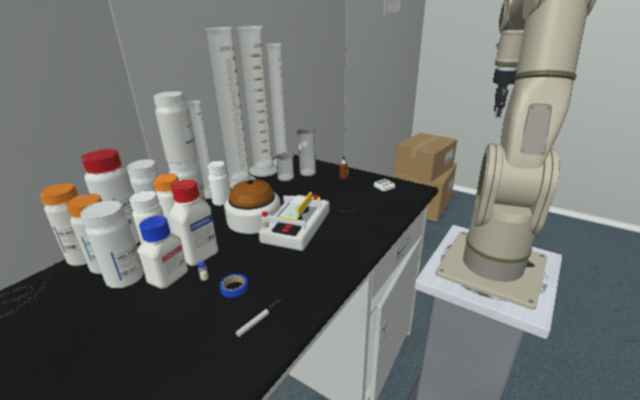

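The top view shows the centrifuge: panel around (314,190), keys near (306,195) and (325,190), stop key at (348,190), yellow tab from about (292,207) to (337,197). I'll enlarge it.

```bash
python3 - <<'E'
import cv2
i=cv2.imread("pics/top0.png")[150:230,262:367]
cv2.imwrite("pics/topc.png",cv2.resize(i,None,fx=7,fy=7,interpolation=cv2.INTER_CUBIC))
E
```

```text
(no output)
```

View pics/topc.png

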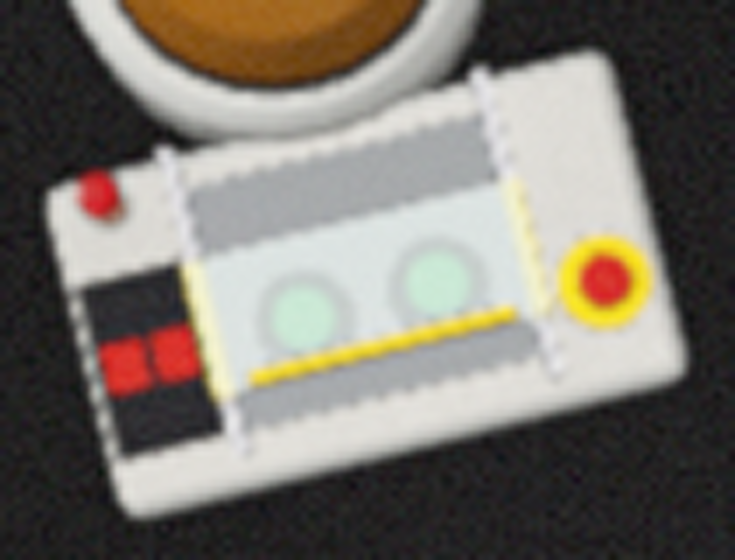

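The crop shows left key (302,315), right key (435,282), stop (605,280), windows (126,366)/(176,354), and tab ends (252,379)–(515,315).

```bash
cat > h.py <<'E'
import numpy as np
from scipy.optimize import least_squares
from scipy.spatial.transform import Rotation as Rn
def proj(m,X):
    c=X@m['R'].T+m['t']; return c[:,:2]/c[:,2:]*[m['fx'],m['fy']]+[m['cx'],m['cy']]
def world(p,L):
    c,s=np.cos(p[2]),np.sin(p[2]); L=np.atleast_2d(L)
    return np.c_[p[0]+c*L[:,0]-s*L[:,1],p[1]+s*L[:,0]+c*L[:,1],L[:,2]]
def fit(m,L,uv,g0=(.6,0,.2)):
    # p: x,y,yaw,guard; L has 4th column 1 for points on the guard
    def W(p): 
        Q=L[:,:3].copy();Q[:,0]+=L[:,3]*p[3];return world(p,Q)
    return least_squares(lambda p:(proj(m,W(p))-uv).ravel(),[*g0,0],loss='soft_l1',x_scale=[.01,.01,.1,.01])
E
python3 - <<'E'
from h import *
from workcell import viewer
m=viewer.camera_model("top")
L=np.array([[0,.028,.07,0],[0,-.028,.07,0],[-.015,-.094,.068,0],[0,.103,.06,0],[0,.082,.06,0],[-.025,.055,.106,1],[-.025,-.055,.106,1]])
uv=(np.array([[302,315],[435,282],[605,280],[126,366],[176,354],[252,379],[515,315]])+.5)/7-.5+[262,150]
r=fit(m,L,uv);print(r.x,np.degrees(r.x[2]));print(np.round(r.fun.reshape(-1,2),2))
E
```

```text
[0.5428297  0.12031694 0.25026338 0.00285921] 14.339035686897345
[[ 0.15  0.35]
 [ 0.33  0.16]
 [-0.09 -0.14]
 [-0.09 -0.15]
 [-0.08 -0.26]
 [-0.81  0.43]
 [ 0.48 -0.37]]
```

Emit:
{"fn": "play_rows", "kwargs": {
  "plan": [0,0,0,0.36,-0.22,0,0.5,0,0,0,0.36,-0.22,0,0.5,0,0,0,0.36,-0.22,0,0.5,0,0,0,0.36,-0.22,0,0.5,0,0,0,0.36,-0.22,0,0.5,0,0,0,0.36,-0.22,0,0.5,0,0,0,0.36,-0.22,0,0.5,0,0,0,0.36,-0.22,0,0.5,0,0,0,0.495,-0.606,0,0.5,0,0,0,0.495,-0.606,0,0.5,0,0,0,0.495,-0.606,0,0.5,0,0,0,0.495,-0.606,0,0.5,0,0,0,0.495,-0.606,0,0.5,0,0,0,0.495,-0.606,0,0.5,0,0,0,0.495,-0.606,0,0.5,0,0,0,0.495,-0.606,0,0.5,0,0,0,0.495,-0.606,0,0.5,0,0,0,0.495,-0.606,0,0.5]
}}

```text
clock: 2.35
position: [0.4845, 0.1021, 0.2451]
ee_rot: [0.992, 0.123, -0.0, 0.0]
ft_force: [0.3, 0.1, -0.5]
grip_width: 0.501
grasp_force: 0.0
```

```bash
python3 - <<'E'
from workcell import status, viewer, manip
import cv2,json
o=status.get_obs();m=viewer.camera_model("wrist");im=viewer.camera("wrist")
print(o['clock'],o['position'],o['ee_rot'],o['grip_width'],manip.tip_extent,o['ft_force'])
json.dump({k:(v.tolist() if hasattr(v,'tolist') else v) for k,v in m.items()},open('w1.json','w'))
cv2.imwrite("pics/w1.png",im[:,:,::-1])
E
```

```text
2.35 [0.48450961 0.10212794 0.24514656] [ 9.92379150e-01  1.23221392e-01 -1.36888178e-04  3.03788139e-04] 0.5006237085524884 0.014 [ 0.33973766  0.09732829 -0.47299018]
```

View pics/w1.png

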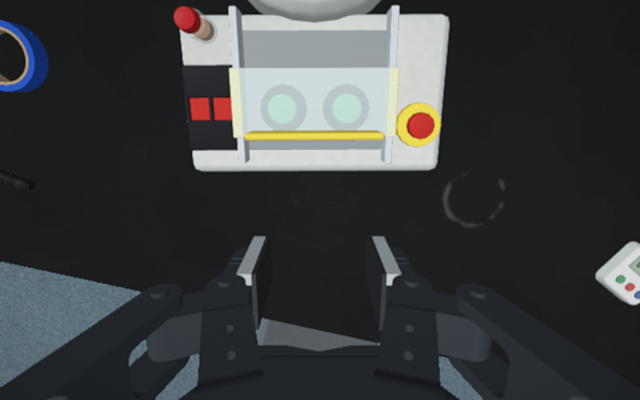

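Wrist view: keys at (282,108) and (347,107), stop (421,125), windows (200,109)/(223,109), tab band y≈131–139 from x 246 to 383; fingertips near (255,260) and (385,260).

```bash
python3 - <<'E'
from h import *
from workcell import viewer,status
import cv2
m=viewer.camera_model("wrist");im=cv2.imread("pics/w1.png");hsv=cv2.cvtColor(im,cv2.COLOR_BGR2HSV)
y=cv2.inRange(hsv,(20,170,120),(35,255,255));y[:,392:]=0
v,u=np.nonzero(y);print('tab',u.min(),u.max(),[(c,np.nonzero(y[:,c])[0][[0,-1]]) for c in(260,315,370)])
L=np.array([[0,.028,.07,0],[0,-.028,.07,0],[-.015,-.094,.068,0],[0,.103,.06,0],[0,.082,.06,0]])
uv=np.array([[282,108],[347,107],[421,125],[200.5,109],[223,109]])
r=fit(m,L,uv,(.543,.12,.25));print(r.x,np.degrees(r.x[2]));print(np.round(r.fun.reshape(-1,2),1))
for g in(0,.005,.01):print(g,proj(m,world(r.x,[[-.028+g,.055,.106],[-.028+g,-.055,.106],[-.022+g,0,.106],[-.028+g,0,.077]])).round(1).tolist())
o=status.get_obs();R=Rn.from_quat(o['ee_rot']);T=o['position']
print('camT',R.inv().apply(-m['R'].T@m['t']-T))
for z in(.0,.007,.014):print(z,proj(m,R.apply([[x,s*w,z] for s in(-1,1) for w in(.0213,.0285,.0357) for x in(.011,-.011)])+T).round().tolist())
# error in tool axes from TCP to keys midpoint
print(R.inv().apply(world(r.x,[[0,0,.07],[0,.028,.07],[0,-.028,.07],[-.028,0,.106]])-T).round(4))
E
```

```text
tab 246 382 [(260, array([132, 138])), (315, array([132, 138])), (370, array([132, 138]))]
[0.54332131 0.11900215 0.25608261 0.        ] 14.672452511868666
[[ 0.3  0.3]
 [-0.1  0.7]
 [ 0.1 -0.5]
 [-0.7 -0.1]
 [ 0.2 -0.3]]
0 [[244.8, 146.3], [384.5, 145.0], [314.5, 138.0], [314.9, 141.4]]
0.005 [[244.3, 139.9], [384.7, 138.6], [314.4, 131.5], [314.9, 135.6]]
0.01 [[243.9, 133.5], [385.0, 132.1], [314.3, 125.0], [314.8, 129.7]]
camT [ 0.06710316  0.001464   -0.12885519]
0.0 [[263.0, 243.0], [265.0, 291.0], [245.0, 243.0], [248.0, 291.0], [228.0, 243.0], [231.0, 291.0], [367.0, 243.0], [365.0, 291.0], [384.0, 243.0], [382.0, 291.0], [402.0, 243.0], [399.0, 291.0]]
0.007 [[265.0, 236.0], [267.0, 282.0], [249.0, 236.0], [251.0, 282.0], [232.0, 236.0], [235.0, 282.0], [365.0, 236.0], [363.0, 282.0], [381.0, 236.0], [379.0, 282.0], [398.0, 236.0], [395.0, 282.0]]
0.014 [[268.0, 230.0], [270.0, 275.0], [252.0, 230.0], [254.0, 275.0], [236.0, 230.0], [239.0, 275.0], [363.0, 230.0], [361.0, 275.0], [379.0, 230.0], [376.0, 275.0], [395.0, 230.0], [392.0, 274.0]]
[[ 0.0612 -0.0017  0.1752]
 [ 0.0609 -0.0297  0.1752]
 [ 0.0614  0.0263  0.1752]
 [ 0.0331 -0.0015  0.1392]]
```

```bash
python3 -c "
import cv2
i=cv2.imread('pics/w1.png')[220:300,220:420];cv2.imwrite('pics/w1c.png',cv2.resize(i,None,fx=4,fy=4,interpolation=2))"
```

```text
(no output)
```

View pics/w1c.png

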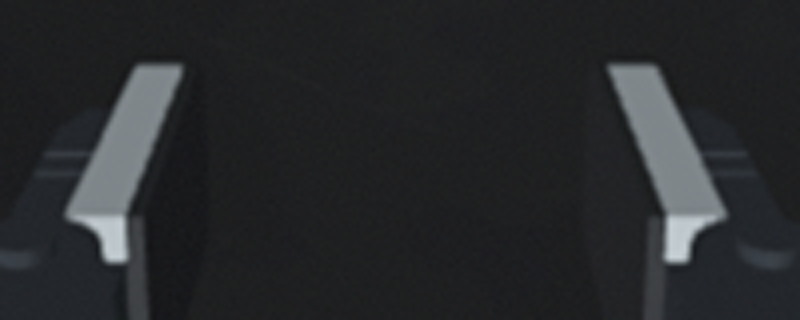

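Gripper tips sit about 1.5 mm to tool +y in the image, keys at about −1.7, so I'll shift −3 mm and open to 0.57. The guard starts at about 5 mm. Descend in front of the tab and push.

Emit:
{"fn": "play_rows", "kwargs": {
  "plan": [0,0,-0.4,-0.01,-0.003,0.05,0.57,0,0,-0.4,-0.01,-0.003,0.1,0.57,0,0,-0.4,-0.01,-0.003,0.135,0.57,0,0,-0.4,-0.01,-0.003,0.147,0.57,0,0,-0.4,-0.01,-0.003,0.147,0.57,0,0,-0.4,0.01,-0.003,0.147,0.57,0,0,-0.4,0.02,-0.003,0.147,0.57,0,0,-0.4,0.03,-0.003,0.147,0.57,0,0,-0.4,0.04,-0.003,0.147,0.57,0,0,-0.4,0.05,-0.003,0.147,0.57,0,0,-0.4,0.06,-0.003,0.147,0.57,0,0,-0.4,0.07,-0.003,0.147,0.57,0,0,-0.4,0.074,-0.003,0.147,0.57,0,0,-0.4,0.077,-0.003,0.147,0.57,0,0,-0.4,0.077,-0.003,0.147,0.57]
}}

```text
clock: 4.28
position: [0.5584, 0.1261, 0.0983]
ee_rot: [0.992, 0.128, 0.0, -0.0]
ft_force: [0.5, 0.2, 0.7]
grip_width: 0.574
grasp_force: 0.0
```

```bash
python3 - <<'E'
from h import *
from workcell import status, viewer
import cv2
o=status.get_obs();m=viewer.camera_model("wrist");im=viewer.camera("wrist")
R=Rn.from_quat(o['ee_rot']);p=(.5433,.1195,.254)
print(o['clock'],o['position'],o['ft_force'],o['torque'],o['grip_width'])
print('keys in tool',R.inv().apply(world(p,[[0,0,.07],[.032,0,.09]])-o['position']).round(4), R.as_rotvec())
cv2.imwrite("pics/w2.png",im[:,:,::-1])
E
```

```text
4.275 [0.55839269 0.12605882 0.09828523] [0.52263235 0.20515109 0.72249307] [ 0.00526733  0.03791488 -0.00786695] 0.5737835995523966
keys in tool [[-0.0163  0.0025  0.0283]
 [ 0.0157  0.0026  0.0083]] [-3.11550401e+00 -4.02450785e-01 -6.22645187e-04]
```

View pics/w2.png

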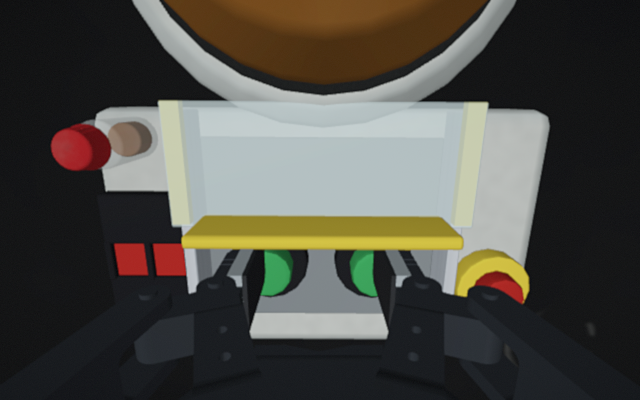

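The guard is nearly back (tab at y≈232, keys uncovered), with roughly 5 mm left. I'll push to the stop, watching the force.

Emit:
{"fn": "play_rows", "kwargs": {
  "plan": [0,0,0,0.003,0,0,0.57,0,0,0,0.005,0,0,0.57,0,0,0,0.006,0,0,0.57,0,0,0,0.007,0,0,0.57,0,0,0,0.007,0,0,0.57]
}}

```text
clock: 4.95
position: [0.5629, 0.1271, 0.0981]
ee_rot: [0.992, 0.128, -0.002, 0.001]
ft_force: [-14.8, -2.8, 9.5]
grip_width: 0.572
grasp_force: 7.2
```

Stop reached (15 N reaction). Back off over the keys and look.

Emit:
{"fn": "play_rows", "kwargs": {
  "plan": [0,0,0,-0.012,0,0,0.57,0,0,0,-0.0235,0,0,0.57,0,0,0,-0.0235,0,0.01,0.57,0,0,0,-0.0235,0,0.01,0.57]
}}

```text
clock: 5.45
position: [0.5419, 0.1214, 0.0874]
ee_rot: [0.992, 0.128, -0.001, 0.0]
ft_force: [0.0, 0.1, -0.3]
grip_width: 0.57
grasp_force: 0.0
```

```bash
python3 - <<'E'
from h import *
from workcell import status, viewer
import cv2
o=status.get_obs();m=viewer.camera_model("wrist");im=viewer.camera("wrist")
R=Rn.from_quat(o['ee_rot']);p=(.5433,.1195,.254)
print(o['clock'],o['position'],o['ft_force'],o['grip_width'])
print('keys in tool',R.inv().apply(world(p,[[0,0,.07]])-o['position']).round(4))
# re-fit pose from this view later: predicted pixels
print(proj(m,world(p,[[0,.028,.07],[0,-.028,.07],[0,.015,.07],[0,-.015,.07],[-.015,-.094,.068],[.032,.055,.106],[.032,-.055,.106]])).round(1).tolist())
cv2.imwrite("pics/w3.png",cv2.resize(im[200:320,200:440,::-1],None,fx=3.3,fy=3.3,interpolation=2))
E
```

```text
5.45 [0.54193292 0.12138232 0.08738776] [ 0.02590928  0.13207727 -0.32301584] 0.570362362880666
keys in tool [[0.0009 0.0022 0.0174]]
[[260.0, 247.9], [379.9, 248.1], [287.8, 248.0], [352.1, 248.1], [513.8, 275.1], [158.7, 205.3], [482.6, 205.8]]
```

View pics/w3.png

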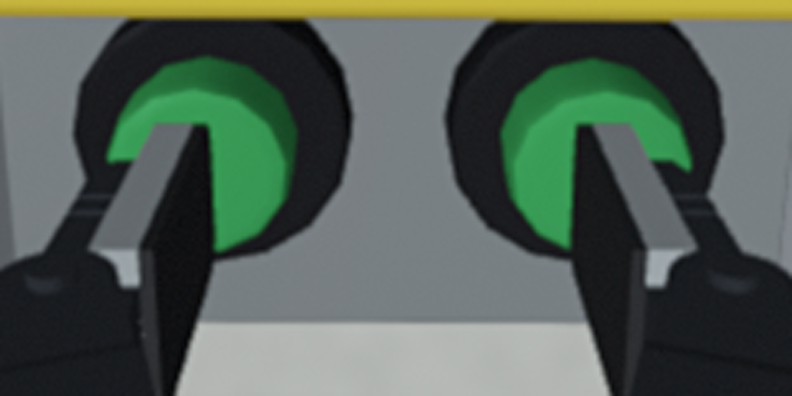

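Both tips are over the green keys, about 1 mm off at most (tips 178/607 vs key centres 199/602 before perspective correction). Shift 1 mm and press.

Emit:
{"fn": "play_rows", "kwargs": {
  "plan": [0,0,0,0.001,0.001,0.005,0.57,0,0,0,0.001,0.001,0.01,0.57,0,0,0,0.001,0.001,0.013,0.57,0,0,0,0.001,0.001,0.016,0.57,0,0,0,0.001,0.001,0.018,0.57,0,0,0,0.001,0.001,0.019,0.57,0,0,0,0.001,0.001,0.019,0.57]
}}

```text
clock: 6.38
position: [0.5444, 0.1216, 0.0762]
ee_rot: [0.992, 0.128, 0.001, 0.002]
ft_force: [-36.0, -11.9, 82.7]
grip_width: 0.57
grasp_force: 41.8
```

```bash
cat > look.py <<'E'
from workcell import status, viewer
import cv2,sys
o=status.get_obs();im=viewer.camera("wrist")[:,:,::-1]
print(o['clock'],o['position'],o['ft_force'],o['torque'],o['grip_width'])
cv2.imwrite(sys.argv[1],im)
E
python3 look.py pics/w4.png
```

```text
6.375 [0.54437282 0.12158154 0.07622764] [-35.9975011  -11.87822882  82.72682134] [-2.28285625e+00  7.97261013e+00  1.61480721e-03] 0.5695375397209372
```

View pics/w4.png

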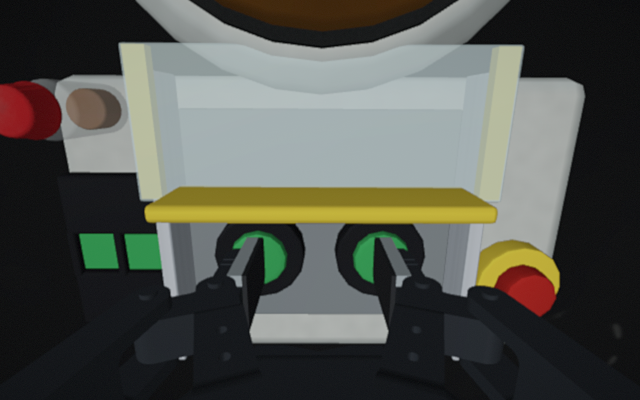

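Both windows are green, but the push is needlessly hard (83 N). Ease it off while keeping the keys bottomed.

Emit:
{"fn": "play_rows", "kwargs": {
  "plan": [0,0,0,0,0,-0.002,0.57,0,0,0,0,0,-0.004,0.57,0,0,0,0,0,-0.0055,0.57,0,0,0,0,0,-0.0055,0.57,0,0,0,0,0,-0.0055,0.57]
}}

```text
clock: 7.05
position: [0.5441, 0.1214, 0.077]
ee_rot: [0.992, 0.128, 0.001, 0.0]
ft_force: [-9.9, -2.5, 27.9]
grip_width: 0.571
grasp_force: 14.0
```

```bash
python3 look.py pics/w5.png
```

```text
7.05 [0.54408849 0.12141194 0.07703907] [-9.92815517 -2.48395931 27.86128869] [-0.55839858  2.49491503  0.0426962 ] 0.5712925784014133
```

View pics/w5.png

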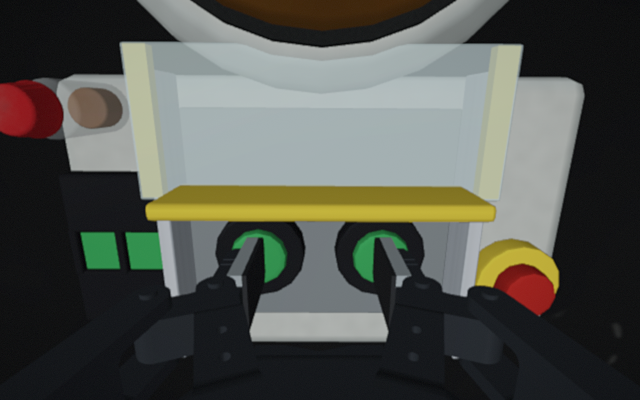

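Both windows, at (100,250) and (143,250), are green with a steady 28 N push, and the guard is fully back with the tab clear of the fingers. Handing in.

```bash
python3 -c "
from workcell import manip
print(manip.hand_in())"
```

```text
the job is handed in; nothing more can be done
None
```

The guard was pushed back to its stop, and I handed the job in with both green keys held fully down and both windows green; the stop key and loose items were not touched, though the first press briefly hit 83 N at the wrist (limit 120 N) before I eased it to 28 N.

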